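# Bed the board in the four-knob press

### The job

The board lying askew under the raised platen of the bench press is to be pressed flat: first push it at its two ends until it lies full length against the fence behind it. Then tighten the four wing knobs in star order, a part turn at a time - one diagonal pair about half way, then the other pair about half way, then round again until all four are snug - so that the platen stays level as it comes down and beds evenly on the board. Leave the sanding block, pencil and rule beside the press where they lie.

Things in the scene. Friction and masses are not known exactly. Their poses are not given: they have to be found in the camera images.
- press: the plywood base of a bench press, fixed, 166 (x) x 250 (y) x 18 mm; origin: centre of its underside, z up, x from its front edge (robot's side) to its back, y to its left. Four steel studs, 11 mm thick, with springs 18 mm across round them, stand at x = +-60, y = +-60 mm, tops 102 mm above the bench; they carry the platen and the knobs
- fence_mid (a point): middle of the front (robot-side) face of the press's fence, at x = +38, y = 0, z = 28 mm of the press: a straight dark hardwood rail screwed on the base along the press's y, 250 long, 12 wide, 20 mm high (bench heights 18 to 38 mm). Axes as the press
- platen: pressing plate on the studs, 154 x 154 x 18 mm: plywood over 3 mm cork, a rib 34 wide, 18 mm high on top along y. Origin: centre of its underside, about 4 mm over the board at the start. The springs push it up against the four knobs (about 13 N in all), so each corner follows its knob and it tips if they are turned unevenly; it cannot shift sideways
- board: sawn softwood board 70 (x) x 240 (y) x 28 mm, about 0.2 kg, loose on the press's base under the platen; origin: centre of its underside. Its ends stick out 43 mm beyond the platen on the left and right and can be pushed there. At the start it lies askew by up to 0.07 rad, 9 to 13 mm short of the fence at its middle
- board_left_end (a point): point on the board's back (fence-side) face, at half its height, 5 mm from its left end
- board_right_end (a point): point on the board's back (fence-side) face, at half its height, 5 mm from its right end
- knob_front_left_grip (a point): middle of the wing of the front (robot's side) left knob: an aluminium bar 56 long (this frame's x axis), 14 thick (y), 24 mm high (12 above and below this point), on a steel collar 30 mm across and 8 mm high that bears on the platen. Grip it across the 14 mm from above, fingertips at most 11 mm below this point. About 89 mm above the bench at the start; knobs stand 120 mm apart
- knob_front_left (a joint): turn of that knob, rad, growing clockwise seen from above (tightening); 0 to 0.12 at the start. Its steep quick-action thread takes it down 3.5 mm per rad. With the platen level the cork meets the board at about 1.12, then it tightens against the cork; 1.25 is snug, a stop ends it at 1.35. Turns with 0.12 N m, more when snug, and stays where it is left
- knob_front_right_grip (a point): middle of the wing of the front (robot's side) right knob: an aluminium bar 56 long (this frame's x axis), 14 thick (y), 24 mm high (12 above and below this point), on a steel collar 30 mm across and 8 mm high that bears on the platen. Grip it across the 14 mm from above, fingertips at most 11 mm below this point. About 89 mm above the bench at the start; knobs stand 120 mm apart
- knob_front_right (a joint): turn of that knob, rad, growing clockwise seen from above (tightening); 0 to 0.12 at the start. Its steep quick-action thread takes it down 3.5 mm per rad. With the platen level the cork meets the board at about 1.12, then it tightens against the cork; 1.25 is snug, a stop ends it at 1.35. Turns with 0.12 N m, more when snug, and stays where it is left
- knob_back_left_grip (a point): middle of the wing of the back left knob: an aluminium bar 56 long (this frame's x axis), 14 thick (y), 24 mm high (12 above and below this point), on a steel collar 30 mm across and 8 mm high that bears on the platen. Grip it across the 14 mm from above, fingertips at most 11 mm below this point. About 89 mm above the bench at the start; knobs stand 120 mm apart
- knob_back_left (a joint): turn of that knob, rad, growing clockwise seen from above (tightening); 0 to 0.12 at the start. Its steep quick-action thread takes it down 3.5 mm per rad. With the platen level the cork meets the board at about 1.12, then it tightens against the cork; 1.25 is snug, a stop ends it at 1.35. Turns with 0.12 N m, more when snug, and stays where it is left
- knob_back_right_grip (a point): middle of the wing of the back right knob: an aluminium bar 56 long (this frame's x axis), 14 thick (y), 24 mm high (12 above and below this point), on a steel collar 30 mm across and 8 mm high that bears on the platen. Grip it across the 14 mm from above, fingertips at most 11 mm below this point. About 89 mm above the bench at the start; knobs stand 120 mm apart
- knob_back_right (a joint): turn of that knob, rad, growing clockwise seen from above (tightening); 0 to 0.12 at the start. Its steep quick-action thread takes it down 3.5 mm per rad. With the platen level the cork meets the board at about 1.12, then it tightens against the cork; 1.25 is snug, a stop ends it at 1.35. Turns with 0.12 N m, more when snug, and stays where it is left
- sanding_block: cork sanding block, 63 x 110 x 36 mm, lying to the right of the press: not part of the job
- pencil: red pencil, 151 mm, lying behind the press: not part of the job
- folding_rule: folded yellow rule, 239 x 31 x 17 mm, lying behind the press: not part of the job

How it is judged:
By the outcome, as a careful person would: the job done as asked, in the order asked, and still so for the second after the job is handed in, with the robot touching nothing.
It also fails if it takes over 72 s, if anything falls off the work surface, if the arm or the gripper's body presses on something with over 40 N, if the wrist force passes 120 N, or if a joint passes its speed limit or range.

### The arm

A 6-joint arm with a two-finger parallel gripper is mounted at the origin on a cart in front of the work surface, level with it; the furniture and walls round the work are solid. World frame = base frame: x ahead of the robot, y to its left, z up, the work surface at z = 0. Lengths are in m, angles in rad, forces in N, time in s.
With the tool pointing down it reaches from about 0.3 to 0.775 m from the base axis. Payload 14.6 kg.
Tool frame: the origin (TCP) lies between the finger pads; the fingertips stand env.tip_reach ahead of it and the grasp point (between the pads) lies 5 mm behind it (env.tip_reach is the distance from the TCP to the fingertips, in m); z points along the fingers, y is the line along which they close (so a half turn about z gives the same grasp; the last joint's range is limited). The gripper opens to 94 mm and grips with 3 to 60 N. Pads are 16 mm wide; open, the fingers measure 119 mm over their backs; the gripper's body (75 mm by 177 mm) begins 78 mm behind the grasp point.
Start: joints at [1.262, 0.3, 1.521, -0, 1.321, -0.067], TCP at [0.132, 0.534, 0.219] pointing down, gripper open.
Joint ranges: [-3.03, 3.03], [-0.79, 2.21], [0.23, 2.52], [-1.04, 4.18], [0, 3.07], [-2.55, 2.55]. Speed limits (rad/s): [2.22, 2.22, 2.57, 3.14, 3.14, 3.14].

### API

Orientations are given as a rotation vector (axis times angle).
In Python, from workcell import env gives the robot as it stands.
- The arm moves only by the shell command python3 -m inch 'ROWS' [FORCE]. ROWS is a JSON object of lists of equal length, an entry for each row: "xyz": the shift along the tool's x, y, z in cm, a list of three; "twist": the turn about the tool's z in degrees; "grip": the opening in per cent of the stroke, from 0 (shut) to 100 (fully open). In form: {"xyz": [[dx, dy, dz], ...], "twist": [twist, ...], "grip": [grip, ...]}. A call has 1 to 5 rows; each row shifts and turns the commanded pose from where the row before left it, along the tool's axes as they then stand; what a row does not reach is not made up. A row lasts 1/8 s, in which the tool goes at most 62.5 mm and 10.7 degrees, less where a joint would pass 70% of its speed; a pose out of reach is approached as far as the arm can. A call with a gripper value outside its range is refused whole. The fingers move at their own pace and stop on an object; FORCE is the grip in N (left out, the last holds). Time passes only in rows, so rows that do not move let the fingers close. It gives the time, the measured TCP pose, the force, the opening and the grip force at its end, in the units of the state.
- env.get_obs(): the state, without advancing time (a new reading comes with each control period).
- env.snapshot(name): name is "scene" or "top" or "wrist"; returns the picture (400x640x3 uint8, red, green, blue); there is no depth.
- env.camera_model(name): a dict with "K" (3x3 intrinsics, pixels), "k1" (the pictures are not rectified: a ray, as slopes to the right and down, at radius r is drawn at 1 + k1 r^2 times it, then the intrinsics apply), "world_from_camera" (4x4, takes a point from camera to world coordinates). Camera axes: x right, y down, z forward; pixel columns grow to the right and rows downward; lengths in m; the calibration is good to about 2 mm. A picture is of the moment at which its call begins: read the wrist's pose just before it. camera_model takes no time and is no camera call; for the wrist camera it gives the pose at the moment of the call.
- env.finish_job(): hands the job in; it is judged then, once.
The state is a dict: "time_s": time; "joints": joint angles; "qvel": joint speeds; "joint_efforts": joint torques, N m; "position": TCP position; "orientation": TCP orientation; "contact_force": force on the tool from outside, world axes, zero at the start; "wrist_torque": the same for the moment, N m; "finger_gap": finger opening in m; "grasp_force": force on a finger pad.
Only numpy, scipy, OpenCV 4.12 (cv2) and the standard library are available. Lean on these libraries where they do the work, as an engineer would, in place of code of your own. Each camera call takes 0.05 s, during which the arm holds its last target. There are 200 camera calls.

## Working session

There is one attempt and no reset: what is moved stays moved. The work goes in short steps, Python scripts to look and compute and a shell command to move; the robot and the scene stay as the last step left them, time stands still between calls to the robot, and variables do not carry over. Pictures are saved under pics/ and viewed, at most 10 in all, crops included, and the job is handed in when it is done.

```bash
ls; mkdir -p pics; python3 - <<'E'
from workcell import env
import cv2,numpy as np
o=env.get_obs();print(o,env.tip_reach)
for n in ["scene","top"]:
    m=env.camera_model(n);print(n,m)
    cv2.imwrite(f"pics/{n}0.png",env.snapshot(n)[:,:,::-1])
E
```

```text
pics
{'time_s': 0.0, 'joints': array([ 1.26240753e+00,  3.00464706e-01,  1.52159728e+00,  4.42383087e-05,
        1.32068918e+00, -6.66017055e-02]), 'qvel': array([ 0.00055366, -0.00070714, -0.00160243, -0.00104191,  0.00127804,
       -0.00097915]), 'joint_efforts': array([ 2.04812983e-03, -5.31811059e+01, -3.52730048e+01,  7.09532993e-02,
        2.44644616e-02, -1.25809993e-04]), 'position': array([0.13160796, 0.53376433, 0.21888297]), 'orientation': array([-3.78859746e-01, -3.11840428e+00,  1.77520424e-03]), 'contact_force': array([-0.56418346, -0.18635734, -0.0385548 ]), 'wrist_torque': array([0.05471207, 0.00695638, 0.01120776]), 'grasp_force': 0.0, 'finger_gap': 0.09379600475865651} 0.014
scene {'K': array([[443.57876511,   0.        , 320.17379679],
       [  0.        , 443.57876511, 206.56180832],
       [  0.        ,   0.        ,   1.        ]]), 'k1': -0.12004263641441468, 'world_from_camera': array([[-0.88595516, -0.3102381 ,  0.34472566,  0.19181437],
       [-0.46371347,  0.58088434, -0.6689867 ,  0.38183523],
       [ 0.00729942, -0.75254615, -0.65849906,  0.76797494],
       [ 0.        ,  0.        ,  0.        ,  1.        ]])}
top {'K': array([[501.41780512,   0.        , 320.66932729],
       [  0.        , 501.41780512, 192.53850978],
       [  0.        ,   0.        ,   1.        ]]), 'k1': -0.09110188857641938, 'world_from_camera': array([[ 0.00164242, -0.98156009,  0.1911468 ,  0.40624577],
       [-0.99988769,  0.00123555,  0.01493615, -0.34761141],
       [-0.0148969 , -0.19114987, -0.98144781,  0.99384406],
       [ 0.        ,  0.        ,  0.        ,  1.        ]])}
```

View pics/top0.png

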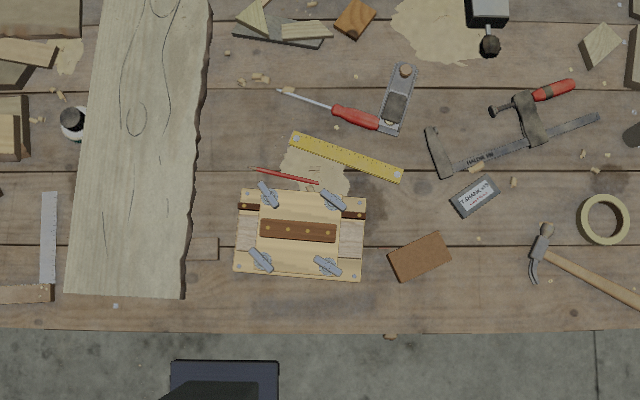

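View pics/scene0.png

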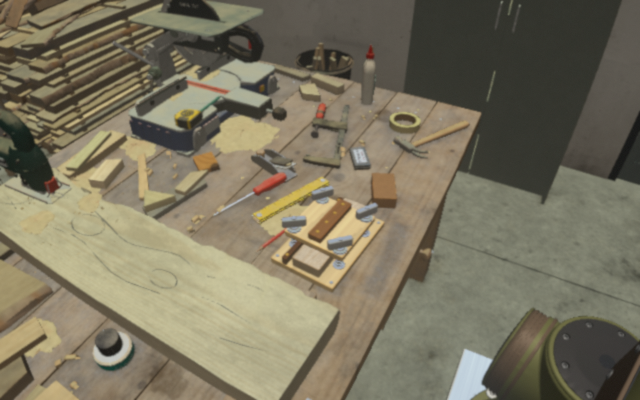

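The top view shows the press at about (234–366, 186–283) with the board askew under the platen. I'll enlarge that area to measure it.

```bash
cat > h.py <<'E'
from workcell import env
import cv2,numpy as np
def px2w(name,uv,z,M=None):
    m=M or env.camera_model(name);K=m["K"];T=m["world_from_camera"]
    d=cv2.undistortPoints(np.array(uv,float).reshape(-1,1,2),K,np.array([m["k1"],0,0,0.])).reshape(-1,2)
    r=np.c_[d,np.ones(len(d))]@T[:3,:3].T
    return T[:3,3]+r*((np.broadcast_to(z,len(d))-T[2,3])/r[:,2])[:,None]
def w2px(name,P,M=None):
    m=M or env.camera_model(name);W=np.linalg.inv(m["world_from_camera"])
    return cv2.projectPoints(np.array(P,float).reshape(-1,3),cv2.Rodrigues(W[:3,:3])[0],W[:3,3],m["K"],np.array([m["k1"],0,0,0.]))[0].reshape(-1,2)
E
python3 - <<'E'
import cv2
i=cv2.imread("pics/top0.png")[180:290,228:376]
cv2.imwrite("pics/topc.png",cv2.resize(i,None,fx=5.4,fy=5.4,interpolation=cv2.INTER_CUBIC))
E
```

```text
(no output)
```

View pics/topc.png

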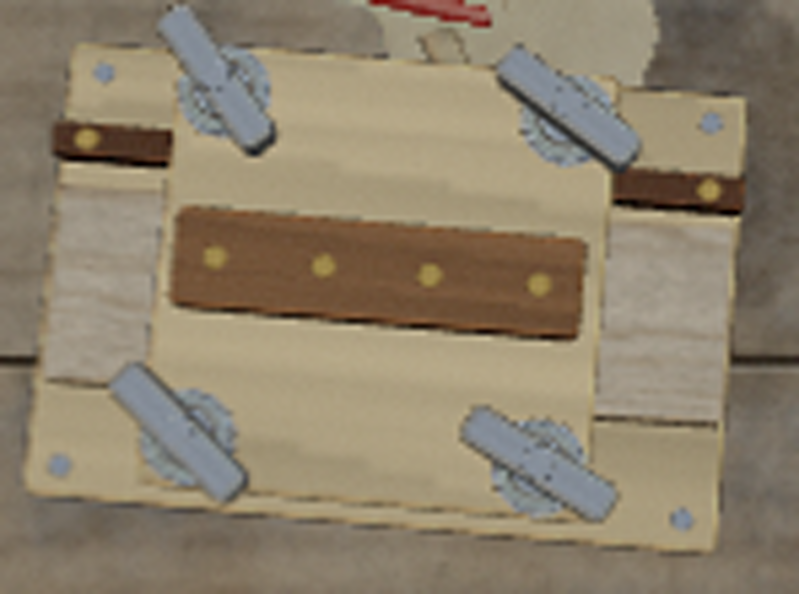

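```bash
cat >> h.py <<'E'
C=lambda L:(np.array(L,float)+.5)/5.4-.5+[228,180]
E
python3 - <<'E'
from h import *
base=px2w("top",C([(75,45),(745,97),(715,550),(27,492)]),.018)
loc=np.array([[83,125],[83,-125],[-83,-125],[-83,125]])/1e3
A=[];b=[]
c=base[:,:2].mean(0);H=(loc.T@(base[:,:2]-c));th=np.arctan2(H[0,1]-H[1,0],H[0,0]+H[1,1])
R=np.array([[np.cos(th),-np.sin(th)],[np.sin(th),np.cos(th)]])
print("press",c,th,"res mm",(base[:,:2]-c-loc@R.T)*1e3)
L=lambda P:((P[:,:2]-c)@R*1e3).round(1)
print("fence",L(px2w("top",C([(52,158),(170,165),(612,203),(742,213)]),.038)))
print("boardback",L(px2w("top",C([(60,183),(163,190),(608,220),(730,225)]),.046)))
print("boardfront",L(px2w("top",C([(45,380),(598,414),(718,421)]),.046)))
for n,w,l in [("FL",[(125,375),(232,490)],(-60,60)),("FR",[(478,420),(603,508)],(-60,-60)),("BL",[(175,18),(260,140)],(60,60)),("BR",[(512,62),(625,155)],(60,-60))]:
    P=px2w("top",C(w),.101);d=P[0]-P[1];h=np.arctan2(d[1],d[0])
    print(n,P.mean(0)[:2].round(4),L(P).mean(0),"len",np.hypot(*d[:2]),"wing heading",np.degrees(h),"rel",np.degrees(h-th),"world from press",c+R@np.array(l)/1e3)
E
```

```text
press [ 0.51406761 -0.29176414] -0.0794152672000968 res mm [[-0.8431596  -0.93422193]
 [-0.80967264  1.38783977]
 [ 0.80001395  1.1780859 ]
 [ 0.8528183  -1.63170373]]
fence [[  36.6  123.8]
 [  37.4   81.1]
 [  36.3  -77.7]
 [  36.3 -124.1]]
boardback [[  26.7  118.4]
 [  27.1   81.4]
 [  29.   -76.6]
 [  30.6 -119.7]]
boardfront [[ -43.3  116. ]
 [ -39.3  -78.2]
 [ -38.5 -120.1]]
FL [ 0.4588 -0.2275] [-60.2  59.7] len 0.05214674925932251 wing heading 43.92789654179067 rel 48.478056181259944 world from press [ 0.45901662 -0.22719333]
FR [ 0.4488 -0.3466] [-60.75 -59.8 ] len 0.04991266666202287 wing heading 55.01023330400869 rel 59.56039294347796 world from press [ 0.4494968  -0.34681512]
BL [ 0.5772 -0.238 ] [58.7  58.65] len 0.05128167949655346 wing heading 35.30146051353688 rel 39.85162015300615 world from press [ 0.57863841 -0.23671315]
BR [ 0.567  -0.3561] [ 57.9 -59.9] len 0.04929303742867807 wing heading 49.987490873370966 rel 54.53765051284023 world from press [ 0.56911859 -0.35633494]
```

Board: left gap ≈ 11 mm, right ≈ 7.5 mm; the press and knob points fit the given sizes to about 1.5 mm. I'll turn in place, then cross to the left end.

```bash
cat >> h.py <<'E'
import json,sys
from scipy.spatial.transform import Rotation as Ro
PC=np.array([.5141,-.2918]);TH=-.0794
def press(x,y): return PC+np.array([[np.cos(TH),-np.sin(TH)],[np.sin(TH),np.cos(TH)]])@[x,y]
def head(o): 
    y=Ro.from_rotvec(o["orientation"]).as_matrix()[:,1]; return np.degrees(np.arctan2(y[1],y[0]))
def go(xy,z,h=None):
    "remaining twist (deg, cw +) and then shift in tool axes (cm) at the final heading"
    o=env.get_obs();p=o["position"];h0=head(o)
    h=h0 if h is None else h
    t=(h0-h+180)%360-180
    a=np.radians(h);d=np.r_[xy,z]-p
    print("t %.2f pos %s F %s j6 %.2f head %.1f | twist %.1f then xyz cm %s"%(o["time_s"],p.round(4),o["contact_force"].round(1),o["joints"][5],h0,t,(100*np.array([-np.sin(a)*d[0]+np.cos(a)*d[1],np.cos(a)*d[0]+np.sin(a)*d[1],-d[2]])).round(2)))
E
python3 -m inch '{"xyz":[[0,0,0],[0,0,0],[0,0,0],[0,0,0],[0,0,0]],"twist":[10,10,10,10,10],"grip":[0,0,0,0,0]}' 20
python3 -m inch '{"xyz":[[0,0,0],[0,0,0],[0,0,0],[0,0,0]],"twist":[10,10,10,0.7],"grip":[0,0,0,0]}'
python3 -c "
from h import *
go(press(-.068,.105),.2,-4.55)"
```

```text
time_s: 0.72
position: [0.1317, 0.5338, 0.2191]
orientation: [1.669, 2.661, -0.001]
contact_force: [1.3, 0.5, -0.3]
finger_gap: 0.0473
grasp_force: 0.0
time_s: 1.23
position: [0.1317, 0.5339, 0.2192]
orientation: [2.307, 2.132, -0.001]
contact_force: [-0.8, 0.5, -0.4]
finger_gap: 0.0073
grasp_force: 0.0
t 1.23 pos [0.1317 0.5339 0.2192] F [-0.8  0.5 -0.4] j6 1.34 head -4.5 | twist 0.0 then xyz cm [-68.78  37.87   1.92]
```

```bash
python3 -m inch '{"xyz":[[-4.9,2.7,0],[-4.9,2.7,0],[-4.9,2.7,0],[-4.9,2.7,0],[-4.9,2.7,0]],"twist":[0,0,0,0,0],"grip":[0,0,0,0,0]}' >/dev/null
python3 -m inch '{"xyz":[[-4.9,2.7,0],[-4.9,2.7,0],[-4.9,2.7,0],[-4.9,2.7,0],[-4.9,2.7,0]],"twist":[0,0,0,0,0],"grip":[0,0,0,0,0]}' >/dev/null
python3 -m inch '{"xyz":[[-4.9,2.7,0],[-4.9,2.7,0],[-4.9,2.7,0],[-4.9,2.7,0],[0,0,0]],"twist":[0,0,0,0,0],"grip":[0,0,0,0,0]}'
python3 -c "
from h import *
go(press(-.068,.105),.042,-4.55)"
```

```text
time_s: 3.1
position: [0.4544, -0.1823, 0.2185]
orientation: [-2.306, -2.132, 0.001]
contact_force: [-0.0, -0.2, -0.5]
finger_gap: 0.0002
grasp_force: 0.0
t 3.10 pos [ 0.4544 -0.1823  0.2185] F [-0.  -0.2 -0.5] j6 -0.38 head -4.5 | twist 0.0 then xyz cm [ 0.06  0.02 17.65]
```

```bash
python3 -m inch '{"xyz":[[0,0,5],[0,0,5],[0,0,5],[0,0,2.6],[0,0,0]],"twist":[0,0,0,0,0],"grip":[0,0,0,0,0]}'
python3 -m inch '{"xyz":[[0,0.4,0],[0,0.4,0],[0,0.3,0],[0,0,0]],"twist":[0,0,0,0],"grip":[0,0,0,0]}'
python3 -c "
from h import *
go(press(-.032,.105),.042,-4.55)
cv2.imwrite('pics/t1.png',cv2.resize(env.snapshot('top')[180:290,228:376,::-1],None,fx=5.4,fy=5.4,interpolation=cv2.INTER_CUBIC))"
```

```text
time_s: 3.72
position: [0.453, -0.1788, 0.0423]
orientation: [-2.302, -2.133, 0.002]
contact_force: [0.2, -1.2, 0.9]
finger_gap: 0.0004
grasp_force: 0.0
time_s: 4.22
position: [0.4653, -0.1808, 0.0438]
orientation: [2.307, 2.131, 0.0]
contact_force: [0.7, 1.0, -0.2]
finger_gap: 0.0006
grasp_force: 0.0
t 4.22 pos [ 0.4653 -0.1808  0.0438] F [ 0.7  1.  -0.2] j6 -0.36 head -4.5 | twist 0.0 then xyz cm [-0.18  2.54  0.18]
```

View pics/t1.png

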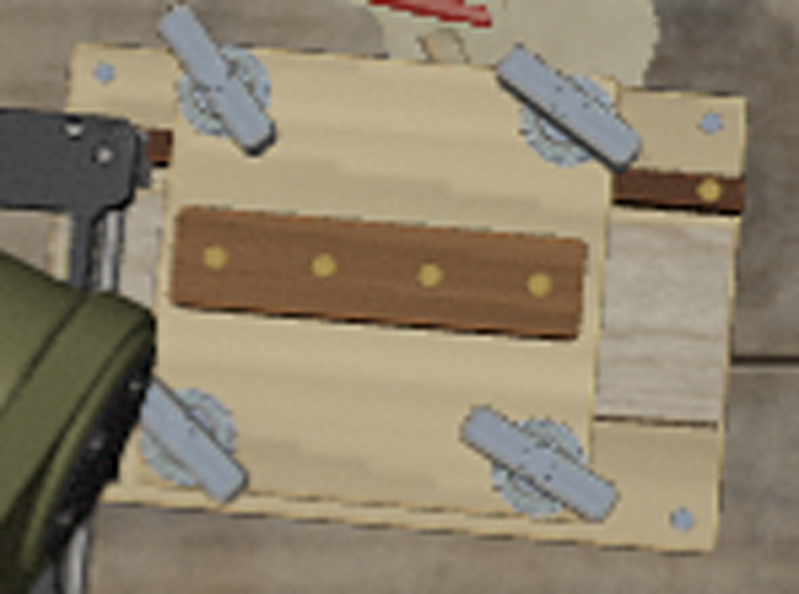

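The arm hides the left end, and there's no contact yet. I'll push on and watch the force.

```bash
python3 -m inch '{"xyz":[[-0.1,0.2,0],[0,0.2,0],[0,0.2,0],[0,0.2,0]],"twist":[0,0,0,0],"grip":[0,0,0,0]}'|grep -E "pos|contact"
python3 -m inch '{"xyz":[[0,0.1,0],[0,0.1,0],[0,0.1,0]],"twist":[0,0,0],"grip":[0,0,0]}'|grep -E "pos|contact"
python3 -c "
from h import *
go(press(-.032,.105),.042,-4.55)"
```

```text
position: [0.473, -0.1823, 0.0434]
contact_force: [-1.0, 0.9, 0.6]
position: [0.4759, -0.1826, 0.0434]
contact_force: [-1.0, 1.1, 0.6]
t 5.15 pos [ 0.4759 -0.1826  0.0434] F [-1.   1.1  0.6] j6 -0.36 head -4.6 | twist -0.0 then xyz cm [-0.08  1.47  0.14]
```

```bash
python3 -m inch '{"xyz":[[0,0.1,0],[0,0.1,0]],"twist":[0,0],"grip":[0,0]}'|grep -E "pos|contact"
python3 -m inch '{"xyz":[[0,0.1,0]],"twist":[0],"grip":[0]}'|grep -E "pos|contact"
python3 -m inch '{"xyz":[[0,0.1,0]],"twist":[0],"grip":[0]}'|grep -E "pos|contact"
```

```text
position: [0.4773, -0.1827, 0.0433]
contact_force: [-10.5, 0.7, 5.7]
position: [0.4775, -0.1826, 0.0433]
contact_force: [-18.0, 1.9, 11.1]
position: [0.4776, -0.1827, 0.0433]
contact_force: [-25.5, 1.9, 18.3]
```

```bash
python3 -m inch '{"xyz":[[0,-1,0],[0,-0.8,0],[0,0,-5],[0,0,-5]],"twist":[0,0,0,0],"grip":[0,0,0,0]}'|grep -E "pos|contact"
python3 -c "
from h import *
go(press(-.064,-.105),.042,-4.55)"
```

```text
position: [0.4615, -0.1814, 0.1447]
contact_force: [1.1, -0.8, -0.0]
t 6.15 pos [ 0.4615 -0.1814  0.1447] F [ 1.1 -0.8 -0. ] j6 -0.37 head -4.6 | twist -0.0 then xyz cm [-21.09  -0.28  10.27]
```

```bash
python3 -m inch '{"xyz":[[-5.3,-0.1,0],[-5.3,-0.1,0],[-5.3,-0.1,0],[-5.2,0,0],[0,0,0]],"twist":[0,0,0,0,0],"grip":[0,0,0,0,0]}'|grep -E "pos|contact"
python3 -m inch '{"xyz":[[0,0,5],[0,0,5.1],[0,0,0]],"twist":[0,0,0],"grip":[0,0,0]}'|grep -E "pos|contact"
python3 -c "
from h import *
go(press(-.045,-.105),.042,-4.55)"
```

```text
position: [0.4411, -0.3942, 0.143]
contact_force: [-0.7, 0.5, 0.6]
position: [0.441, -0.3894, 0.0396]
contact_force: [0.7, -0.1, 1.1]
t 7.15 pos [ 0.441  -0.3894  0.0396] F [ 0.7 -0.1  1.1] j6 -0.71 head -4.5 | twist 0.0 then xyz cm [-0.19  2.02 -0.24]
```

```bash
python3 -m inch '{"xyz":[[0,0.4,-0.2],[0,0.3,0],[0,0.3,0],[0,0.3,0]],"twist":[0,0,0,0],"grip":[0,0,0,0]}'|grep -E "pos|contact"
python3 -m inch '{"xyz":[[0,0.2,0],[0,0.1,0],[0,0.1,0]],"twist":[0,0,0],"grip":[0,0,0]}'|grep -E "pos|contact"
python3 -m inch '{"xyz":[[0,0.1,0],[0,0.1,0]],"twist":[0,0],"grip":[0,0]}'|grep -E "pos|contact"
python3 -c "
from h import *
go(press(-.045,-.105),.042,-4.55)"
```

```text
position: [0.4555, -0.3928, 0.0451]
contact_force: [-1.8, -0.4, 0.5]
position: [0.4591, -0.393, 0.0444]
contact_force: [-1.0, -0.8, 1.5]
position: [0.46, -0.393, 0.0444]
contact_force: [-15.3, 1.3, 8.6]
t 8.28 pos [ 0.46   -0.393   0.0444] F [-15.3   1.3   8.6] j6 -0.69 head -4.6 | twist -0.0 then xyz cm [0.02 0.09 0.24]
```

```bash
python3 -m inch '{"xyz":[[0,0.1,0],[0,0,0]],"twist":[0,0],"grip":[0,0]}'|grep -E "pos|contact"
python3 -m inch '{"xyz":[[0,-0.9,0],[0,-0.9,0],[0,0,-5],[0,0,-5]],"twist":[0,0,0,0],"grip":[0,0,0,0]}'|grep -E "pos|contact"
python3 -m inch '{"xyz":[[5.3,0,0],[5.3,0,0],[5.3,0,0],[5.1,0.1,0],[0,0,0]],"twist":[0,0,0,0,0],"grip":[0,0,0,0,0]}'|grep -E "pos|contact"
python3 -c "
from h import *
go(press(-.060,.105),.042,-4.55)"
```

```text
position: [0.46, -0.3931, 0.0444]
contact_force: [-18.2, 1.8, 10.4]
position: [0.4437, -0.3915, 0.1455]
contact_force: [-0.4, -0.3, 0.1]
position: [0.4619, -0.18, 0.1447]
contact_force: [-0.2, -0.9, 0.1]
t 9.65 pos [ 0.4619 -0.18    0.1447] F [-0.2 -0.9  0.1] j6 -0.37 head -4.4 | twist 0.2 then xyz cm [-0.23  0.09 10.27]
```

```bash
python3 -m inch '{"xyz":[[-0.2,0,5],[0,0,5],[0,0,0]],"twist":[0,0,0],"grip":[0,0,0]}'|grep -E "pos|contact"
python3 -m inch '{"xyz":[[0,0.4,0],[0,0.4,0],[0,0.3,0],[0,0.2,0]],"twist":[0,0,0,0],"grip":[0,0,0,0]}'|grep -E "pos|contact"
python3 -m inch '{"xyz":[[0,0.1,0],[0,0.1,0]],"twist":[0,0],"grip":[0,0]}'|grep -E "pos|contact"
```

```text
position: [0.4599, -0.1844, 0.042]
contact_force: [-0.8, 0.5, 1.7]
position: [0.4751, -0.1856, 0.045]
contact_force: [-1.8, 0.6, 0.4]
position: [0.4766, -0.1856, 0.0445]
contact_force: [-0.8, 0.7, 1.1]
```

```bash
python3 -m inch '{"xyz":[[0,0.1,0],[0,0.1,0]],"twist":[0,0],"grip":[0,0]}'|grep -E "pos|contact"
python3 -m inch '{"xyz":[[0,0.1,0],[0,0,0]],"twist":[0,0],"grip":[0,0]}'|grep -E "pos|contact"
python3 -m inch '{"xyz":[[0,-0.9,0],[0,-0.9,0],[0,0,-5],[0,0,-5]],"twist":[0,0,0,0],"grip":[0,0,0,0]}'|grep -E "pos|contact"
python3 -m inch '{"xyz":[[-5.3,0,-4],[-5.3,0,-5],[0,-5,-5],[0,-5,0],[0,0,0]],"twist":[0,0,0,0,0],"grip":[0,0,0,45,45]}'|grep -E "pos|contact"
python3 -c "
from h import *
go(press(-.060,-.060),.145,None)
for n in ['top','wrist']: cv2.imwrite('pics/%s2.png'%n,env.snapshot(n)[:,:,::-1])
i=cv2.imread('pics/top2.png')[180:290,228:376]
cv2.imwrite('pics/t2.png',cv2.resize(i,None,fx=5.4,fy=5.4,interpolation=cv2.INTER_CUBIC))"
```

```text
position: [0.4777, -0.1856, 0.0443]
contact_force: [-13.8, 1.9, 10.6]
position: [0.4778, -0.1857, 0.0443]
contact_force: [-17.1, 1.6, 13.0]
position: [0.4611, -0.1843, 0.1456]
contact_force: [-0.5, -0.7, -1.3]
position: [0.3583, -0.272, 0.2699]
contact_force: [0.2, -0.9, -0.3]
t 12.40 pos [ 0.3583 -0.272   0.2699] F [ 0.2 -0.9 -0.3] j6 -0.65 head -4.7 | twist 0.0 then xyz cm [-6.72  9.7  12.49]
```

View pics/wrist2.png

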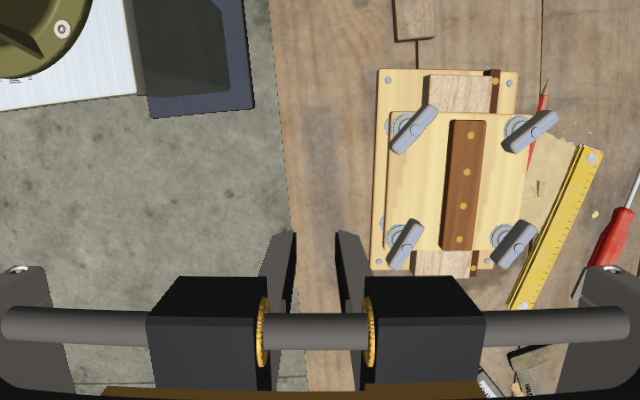

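View pics/t2.png

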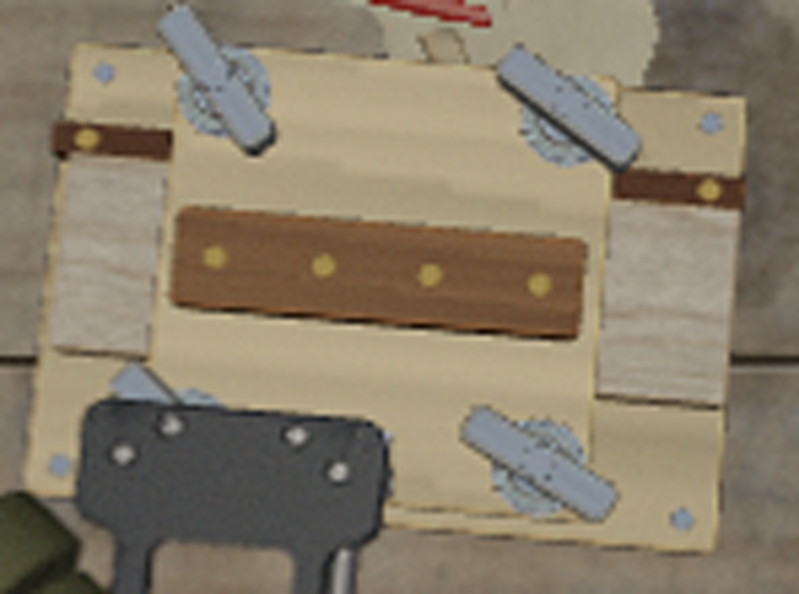

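The board now lies along the fence at both ends: the gap is closed at about x 55–165 on the left and 605–740 on the right. Next I'll check the knob positions with the wrist camera.

```bash
sed -i 's/TH=-.0794/TH=-.084/' h.py; python3 - <<'E'
from h import *
for n,w,l in [("FL",[(395,150),(434,108)],(-60,60)),("FR",[(391,266),(421,223)],(-60,-60)),("BL",[(508,148),(553,116)],(60,60)),("BR",[(496,263),(533,226)],(60,-60))]:
    P=px2w("wrist",w,.101);d=P[0]-P[1];h=np.degrees(np.arctan2(d[1],d[0]))
    print(n,P.mean(0)[:2].round(4),np.hypot(*d[:2]).round(4),h.round(1),press(*np.array(l)/1e3).round(4))
h=43.5
go(press(-.060,.060),.13,43.5-90)
E
```

```text
FL [ 0.4578 -0.225 ] 0.0527 -136.0 [ 0.4593 -0.227 ]
FR [ 0.4477 -0.3411] 0.0546 -125.2 [ 0.4493 -0.3466]
BL [ 0.5725 -0.2353] 0.0529 -147.9 [ 0.5789 -0.237 ]
BR [ 0.5632 -0.3515] 0.0537 -134.7 [ 0.5689 -0.3566]
t 12.50 pos [ 0.3603 -0.2722  0.2694] F [ 1.1  0.5 -0.1] j6 -0.65 head -4.6 | twist 41.9 then xyz cm [10.3   3.54 13.94]
```

```bash
python3 -m inch '{"xyz":[[0,0,0],[0,0,0],[0,0,0],[0,0,0],[0,0,0]],"twist":[10.5,10.5,10.5,10.4,0],"grip":[45,45,45,45,45]}' 50|grep -E "pos|contact"
python3 -m inch '{"xyz":[[5.1,1.7,5],[5.1,1.7,5],[0,0,4],[0,0,0]],"twist":[0,0,0,0],"grip":[45,45,45,45]}'|grep -E "pos|contact"
python3 -c "
from h import *
go(press(-.060,.060),.095,43.5-90)
cv2.imwrite('pics/w3.png',env.snapshot('wrist')[:,:,::-1])"
```

```text
position: [0.3609, -0.272, 0.2687]
contact_force: [0.4, 0.3, 0.2]
position: [0.4425, -0.2322, 0.1416]
contact_force: [-0.3, -0.7, 0.2]
t 13.62 pos [ 0.4425 -0.2322  0.1416] F [-0.3 -0.7  0.2] j6 0.25 head -46.2 | twist 0.3 then xyz cm [1.58 0.79 4.66]
```

View pics/w3.png

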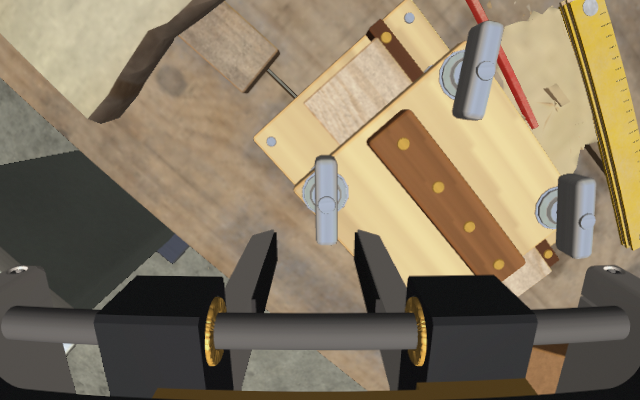

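The wing of the front-left knob (326, 200) is parallel to the fingers and agrees with the 8 mm side correction.

```bash
python3 -m inch '{"xyz":[[1.6,0.75,0],[0,0,2.4],[0,0,2.2],[0,0,0]],"twist":[0,0,0,0],"grip":[45,45,45,45]}'|grep -E "pos|contact"
python3 -m inch '{"xyz":[[0,0,0],[0,0,0],[0,0,0]],"twist":[0,0,0],"grip":[0,0,0]}' 50
python3 -c "
from h import *
go(press(-.060,.060),.095,43.5-90)"
```

```text
position: [0.4605, -0.2276, 0.0985]
contact_force: [-0.3, 0.8, 0.2]
time_s: 14.55
position: [0.4595, -0.2271, 0.0986]
orientation: [-2.916, -1.165, 0.001]
contact_force: [-15.5, 17.5, 15.8]
finger_gap: 0.0161
grasp_force: 11.8
t 14.55 pos [ 0.4595 -0.2271  0.0986] F [-15.5  17.5  15.8] j6 0.28 head -46.5 | twist 0.0 then xyz cm [-0.01 -0.02  0.36]
```

```bash
python3 -m inch '{"xyz":[[0,0,0],[0,0,0]],"twist":[0,0],"grip":[0,0]}' 50
python3 -c "
from h import *
go(press(-.060,.060),.095,43.5-90)"
```

```text
time_s: 14.8
position: [0.4588, -0.2262, 0.0986]
orientation: [-2.914, -1.164, 0.003]
contact_force: [-10.6, 12.5, 15.4]
finger_gap: 0.0136
grasp_force: 50.0
t 14.80 pos [ 0.4588 -0.2262  0.0986] F [-10.6  12.5  15.4] j6 0.28 head -46.4 | twist 0.1 then xyz cm [-0.01  0.09  0.36]
```

```bash
python3 -m inch '{"xyz":[[0,-0.15,0],[0,0,0.06],[0,0,0.06],[0,0,0.06],[0,0,0.03]],"twist":[0,10,10,10,4.5],"grip":[0,0,0,0,0]}'
python3 -m inch '{"xyz":[[0,0,0]],"twist":[0],"grip":[0]}'
python3 -c "
from h import *
print(env.get_obs()['wrist_torque'])
go(press(-.060,.060),.095,43.5-90)"
```

```text
time_s: 15.42
position: [0.4586, -0.226, 0.0967]
orientation: [-3.131, -0.242, 0.001]
contact_force: [-6.3, 5.5, 9.8]
finger_gap: 0.0133
grasp_force: 50.0
time_s: 15.55
position: [0.4586, -0.226, 0.0967]
orientation: [-3.131, -0.246, 0.001]
contact_force: [-6.5, 6.1, 9.1]
finger_gap: 0.0135
grasp_force: 50.0
[ 1.23184897  1.28767037 -0.0106541 ]
t 15.55 pos [ 0.4586 -0.226   0.0967] F [-6.5  6.1  9.1] j6 0.88 head -81.0 | twist -34.5 then xyz cm [-0.01  0.13  0.17]
```

```bash
sed -i 's/PC=np.array.*;TH/PC=np.array([.5134,-.2908]);TH/' h.py
python3 -m inch '{"xyz":[[0,0,0],[0,0,0],[0,0,-2],[0,0,-2.5]],"twist":[0,0,0,0],"grip":[45,45,45,45]}'|grep -E "pos|contact|gap"
python3 -c "
from h import *
print(env.get_obs()['wrist_torque'])
go(press(.060,-.060),.095,-40.5)"
```

```text
position: [0.4586, -0.2265, 0.1412]
contact_force: [-0.3, 0.5, 0.2]
finger_gap: 0.0421
[-0.04016149  0.12687786 -0.03037187]
t 16.05 pos [ 0.4586 -0.2265  0.1412] F [-0.3  0.5  0.2] j6 0.88 head -81.0 | twist -40.5 then xyz cm [-2.7  16.71  4.62]
```

```bash
python3 -m inch '{"xyz":[[0,0,0],[0,0,0],[0,0,0],[0,0,0]],"twist":[-10.2,-10.1,-10.1,-10.1],"grip":[45,45,45,45]}'|grep -E "contact"
python3 -m inch '{"xyz":[[-0.9,5.6,0],[-0.9,5.6,0],[-0.9,5.5,0],[0,0,0],[0,0,0]],"twist":[0,0,0,0,0],"grip":[45,45,45,45,45]}'|grep -E "pos|contact"
python3 -c "
from h import *
go(press(.060,-.060),.095,-40.5)
cv2.imwrite('pics/w4.png',env.snapshot('wrist')[:,:,::-1])"
```

```text
contact_force: [0.5, -0.1, -0.9]
position: [0.568, -0.355, 0.1404]
contact_force: [-0.3, -0.3, -0.0]
t 17.18 pos [ 0.568  -0.355   0.1404] F [-0.3 -0.3 -0. ] j6 0.09 head -40.5 | twist 0.0 then xyz cm [-0.03  0.05  4.54]
```

View pics/w4.png

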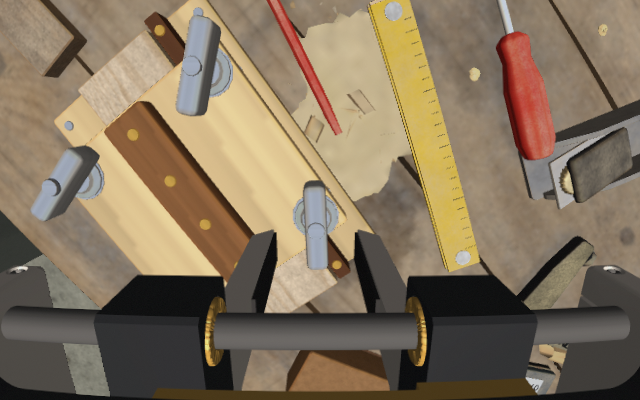

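Back-right wing is centred between the fingers (u≈316), leaning ~1–2° counter-clockwise. Going down on it.

```bash
python3 -m inch '{"xyz":[[0,0,2.4],[0,0,2.3],[0,0,0],[0,0,0]],"twist":[-1,0,0,0],"grip":[45,45,45,45]}'|grep -E "pos|contact"
python3 -m inch '{"xyz":[[0,0,0],[0,0,0],[0,0,0],[0,0,0]],"twist":[0,0,0,0],"grip":[0,0,0,0]}' 50
python3 -c "
from h import *
print(env.get_obs()['wrist_torque'])
go(press(.060,-.060),.095)"
```

```text
position: [0.5687, -0.3553, 0.0956]
contact_force: [0.1, -0.9, -0.2]
time_s: 18.23
position: [0.5682, -0.3552, 0.0941]
orientation: [-2.84, -1.341, 0.001]
contact_force: [-3.3, 2.9, 2.9]
finger_gap: 0.0141
grasp_force: 47.8
[0.49327306 0.80851653 0.07195554]
t 18.23 pos [ 0.5682 -0.3552  0.0941] F [-3.3  2.9  2.9] j6 0.08 head -39.4 | twist 0.0 then xyz cm [-0.03  0.02 -0.09]
```

```bash
python3 -m inch '{"xyz":[[0,0,0.06],[0,0,0.06],[0,0,0.06],[0,0,0.03],[0,0,0]],"twist":[10,10,10,4.5,0],"grip":[0,0,0,0,0]}'
python3 -c "
from h import *
print(env.get_obs()['wrist_torque'])
go(press(.060,-.060),.095)"
python3 -m inch '{"xyz":[[0,0,0],[0,0,0],[0,0,-2],[0,0,-2.7]],"twist":[0,0,0,0],"grip":[45,45,45,45]}'|grep -E "pos|contact|gap"
python3 -c "
from h import *
print(env.get_obs()['wrist_torque'])
go(press(-.060,-.060),.095,55-90)"
```

```text
time_s: 18.85
position: [0.5689, -0.3553, 0.0925]
orientation: [3.111, 0.437, 0.002]
contact_force: [2.6, 4.7, 5.7]
finger_gap: 0.0135
grasp_force: 51.8
[ 0.81310167 -0.30465195 -0.10560365]
t 18.85 pos [ 0.5689 -0.3553  0.0925] F [2.6 4.7 5.7] j6 0.68 head -74.0 | twist 0.0 then xyz cm [-0.08  0.02 -0.25]
position: [0.5683, -0.3555, 0.1401]
contact_force: [0.4, -0.3, 0.6]
finger_gap: 0.0422
[-0.06161866  0.15507046 -0.02912102]
t 19.35 pos [ 0.5683 -0.3555  0.1401] F [ 0.4 -0.3  0.6] j6 0.68 head -74.0 | twist -39.0 then xyz cm [ -6.06 -10.38   4.51]
```

Next is front right (wing heading ≈ 55°).

```bash
python3 -m inch '{"xyz":[[0,0,0],[0,0,0],[0,0,0],[0,0,0]],"twist":[-10,-10,-10,-9],"grip":[45,45,45,45]}'|grep -E "contact"
python3 -m inch '{"xyz":[[-3.03,-5.2,0],[-3.03,-5.2,0],[0,0,0],[0,0,0]],"twist":[0,0,0,0],"grip":[45,45,45,45]}'|grep -E "pos|contact"
python3 - <<'E'
from h import *
go(press(-.060,-.060),.095)
M=env.camera_model('wrist');i=env.snapshot('wrist')
cv2.imwrite('pics/w5.png',i[:,:,::-1])
# wing between fingers: grey-blue pixels' main axis
sub=i[150:275,265:370].astype(int);m=(sub[:,:,2]-sub[:,:,0]>8)&(sub.sum(2)>300)
m=cv2.morphologyEx(m.astype(np.uint8),cv2.MORPH_OPEN,np.ones((5,5)))
p=cv2.findNonZero(m);print(len(p),cv2.minAreaRect(p))
E
```

```text
contact_force: [0.1, -0.6, -0.3]
position: [0.4493, -0.3462, 0.1405]
contact_force: [1.1, 0.1, -0.3]
t 20.35 pos [ 0.4493 -0.3462  0.1405] F [ 1.1  0.1 -0.3] j6 -0.11 head -35.0 | twist 0.0 then xyz cm [ 0.01 -0.1   4.55]
1190 ((55.165985107421875, 77.80953979492188), (76.39739227294922, 30.616077423095703), 88.36341857910156)
```

```bash
python3 -m inch '{"xyz":[[0,-0.05,2.4],[0,0,2.2],[0,0,0],[0,0,0]],"twist":[0,0,0,0],"grip":[45,45,45,45]}'|grep -E "pos|contact"
python3 -m inch '{"xyz":[[0,0,0],[0,0,0],[0,0,0],[0,0,0]],"twist":[0,0,0,0],"grip":[0,0,0,0]}' 50
python3 -c "
from h import *
print(env.get_obs()['wrist_torque'])
go(press(-.060,-.060),.095)"
```

```text
position: [0.4489, -0.3455, 0.0938]
contact_force: [-0.9, -0.8, -0.5]
time_s: 21.4
position: [0.4482, -0.3454, 0.0932]
orientation: [2.785, 1.451, 0.001]
contact_force: [2.1, -0.9, 1.1]
finger_gap: 0.0143
grasp_force: 48.6
[-0.1745807  -0.14143231  0.02526462]
t 21.40 pos [ 0.4482 -0.3454  0.0932] F [ 2.1 -0.9  1.1] j6 -0.11 head -35.0 | twist 0.0 then xyz cm [ 0.01  0.04 -0.18]
```

```bash
python3 -m inch '{"xyz":[[0,0,0.0],[0,0,0.0],[0,0,0.06],[0,0,0.03],[0,0,0]],"twist":[10,10,10,4.5,0],"grip":[0,0,0,0,0]}'
python3 -c "
from h import *
print(env.get_obs()['wrist_torque'])
go(press(-.060,-.060),.095)"
python3 -m inch '{"xyz":[[0,0,0],[0,0,0],[0,0,-2],[0,0,-2.7]],"twist":[0,0,0,0],"grip":[45,45,45,45]}'|grep -E "pos|contact|gap"
python3 -c "
from h import *
go(press(.060,.060),.095,34.5-90)"
```

```text
time_s: 22.02
position: [0.4484, -0.3453, 0.0923]
orientation: [3.091, 0.561, 0.001]
contact_force: [6.7, 2.0, 3.5]
finger_gap: 0.0135
grasp_force: 53.2
[ 0.48321698 -1.06773399  0.00596745]
t 22.02 pos [ 0.4484 -0.3453  0.0923] F [6.7 2.  3.5] j6 0.49 head -69.4 | twist 0.0 then xyz cm [ 0.01  0.04 -0.27]
position: [0.4476, -0.3449, 0.1387]
contact_force: [-0.4, -0.4, 0.1]
finger_gap: 0.0423
t 22.52 pos [ 0.4476 -0.3449  0.1387] F [-0.4 -0.4  0.1] j6 0.49 head -69.4 | twist -13.9 then xyz cm [16.93 -1.58  4.37]
```

```bash
python3 -m inch '{"xyz":[[0,0,0],[0,0,0]],"twist":[-7,-6.9],"grip":[45,45]}'|grep -E "contact"
python3 -m inch '{"xyz":[[5.65,-0.52,0],[5.65,-0.52,0],[5.65,-0.52,0],[0,0,0],[0,0,0]],"twist":[0,0,0,0,0],"grip":[45,45,45,45,45]}'|grep -E "pos|contact"
python3 - <<'E'
from h import *
go(press(.060,.060),.095)
M=env.camera_model('wrist');i=env.snapshot('wrist')
cv2.imwrite('pics/w6.png',i[:,:,::-1])
sub=i[150:275,265:370].astype(int);m=(sub[:,:,2]-sub[:,:,0]>8)&(sub.sum(2)>300)
m=cv2.morphologyEx(m.astype(np.uint8),cv2.MORPH_OPEN,np.ones((5,5)))
p=cv2.findNonZero(m);print(len(p),cv2.minAreaRect(p))
E
```

```text
contact_force: [0.2, 1.0, -0.4]
position: [0.5785, -0.2367, 0.1385]
contact_force: [-0.0, -1.0, -0.4]
t 23.40 pos [ 0.5785 -0.2367  0.1385] F [-0.  -1.  -0.4] j6 0.52 head -55.5 | twist 0.0 then xyz cm [ 0.01 -0.07  4.35]
1134 ((48.811458587646484, 79.458740234375), (77.51004028320312, 16.063995361328125), 87.08915710449219)
```

View pics/w6.png

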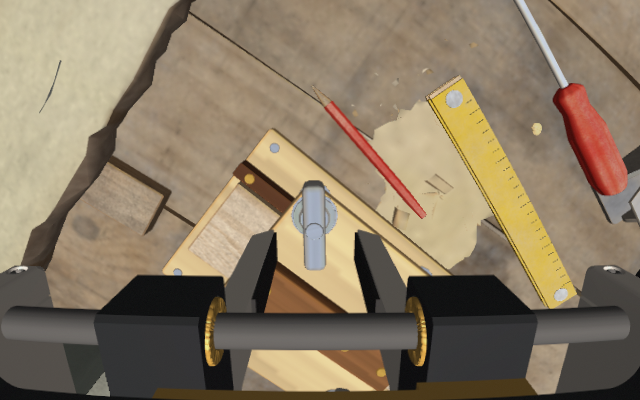

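The back-left wing is centred (u≈314, v≈225) and nearly aligned.

```bash
python3 -m inch '{"xyz":[[0,-0.05,2.3],[0,0,2.0],[0,0,0],[0,0,0]],"twist":[-1,0,0,0],"grip":[45,45,45,45]}'|grep -E "pos|contact"
python3 -m inch '{"xyz":[[0,0,0],[0,0,0],[0,0,0],[0,0,0]],"twist":[0,0,0,0],"grip":[0,0,0,0]}' 50
python3 -c "
from h import *
print(env.get_obs()['wrist_torque'])
go(press(.060,.060),.095)"
```

```text
position: [0.5786, -0.2369, 0.097]
contact_force: [-0.1, 0.0, 0.5]
time_s: 24.45
position: [0.5785, -0.2357, 0.0961]
orientation: [-2.992, -0.956, 0.001]
contact_force: [-2.7, 3.2, 3.6]
finger_gap: 0.0136
grasp_force: 51.2
[0.63357184 0.74095847 0.02599139]
t 24.45 pos [ 0.5785 -0.2357  0.0961] F [-2.7  3.2  3.6] j6 0.51 head -54.5 | twist 0.0 then xyz cm [-0.04  0.01  0.11]
```

```bash
python3 -m inch '{"xyz":[[0,0,0.06],[0,0,0.06],[0,0,0.06],[0,0,0.03],[0,0,0]],"twist":[10,10,10,4.5,0],"grip":[0,0,0,0,0]}'
python3 -c "
from h import *
print(env.get_obs()['wrist_torque'])
go(press(.060,.060),.095)"
python3 -m inch '{"xyz":[[0,0,0],[0,0,0],[0,0,-2],[0,0,-2.3]],"twist":[0,0,0,0],"grip":[45,45,45,45]}'|grep -E "pos|contact|gap"
python3 -c "
from h import *
cv2.imwrite('pics/w7.png',env.snapshot('wrist')[:,:,::-1])
go(press(-.060,.060),.093,-81)"
```

```text
time_s: 25.08
position: [0.5786, -0.2359, 0.094]
orientation: [-3.141, -0.027, 0.0]
contact_force: [-3.8, 3.0, 4.5]
finger_gap: 0.0135
grasp_force: 51.3
[ 0.48653474  0.80140542 -0.01666861]
t 25.07 pos [ 0.5786 -0.2359  0.094 ] F [-3.8  3.   4.5] j6 1.11 head -89.0 | twist 0.0 then xyz cm [-0.04  0.01 -0.1 ]
position: [0.5788, -0.2362, 0.1385]
contact_force: [0.3, -0.6, 0.2]
finger_gap: 0.0421
t 25.62 pos [ 0.58   -0.2367  0.1421] F [ 0.2 -0.   3.1] j6 1.11 head -89.0 | twist -8.0 then xyz cm [-11.82  -2.96   4.91]
```

```bash
python3 -m inch '{"xyz":[[0,0,0],[-5.9,-1.48,0],[-5.9,-1.48,0],[0,0,2.5],[0,0,2.4]],"twist":[-8,0,0,0,0],"grip":[45,45,45,45,45]}'|grep -E "contact"
python3 -m inch '{"xyz":[[0,0,0],[0,0,0]],"twist":[0,0],"grip":[45,45]}'|grep -E "pos|contact"
python3 -c "
from h import *
go(press(-.060,.060),.093,-81)"
```

```text
contact_force: [0.4, -0.5, -0.4]
position: [0.4581, -0.2255, 0.089]
contact_force: [0.4, -1.0, 0.7]
t 26.50 pos [ 0.4581 -0.2255  0.089 ] F [ 0.4 -1.   0.7] j6 0.89 head -81.0 | twist -0.0 then xyz cm [ 0.05  0.06 -0.4 ]
```

```bash
python3 -m inch '{"xyz":[[0,0.05,-0.4],[0,0,0],[0,0,0],[0,0,0],[0,0,0]],"twist":[0,0,0,0,0],"grip":[0,0,0,0,0]}' 50
python3 -c "
from h import *
print(env.get_obs()['wrist_torque'])
go(press(-.060,.060),.093)"
python3 -m inch '{"xyz":[[0,0,0.05],[0,0,0.06],[0,0,0.03]],"twist":[7,8,8],"grip":[0,0,0]}'
python3 -c "
from h import *
print(env.get_obs()['wrist_torque'])"
python3 -m inch '{"xyz":[[0,0,0],[0,0,0],[0,0,-2],[0,0,-2.3]],"twist":[0,0,0,0],"grip":[45,45,45,45]}'|grep -E "pos|contact|gap"
python3 -c "
from h import *
go(press(.060,-.060),.093,-74)"
```

```text
time_s: 27.12
position: [0.4578, -0.2258, 0.092]
orientation: [3.132, 0.245, 0.001]
contact_force: [0.9, -1.4, 2.7]
finger_gap: 0.0135
grasp_force: 46.7
[-0.28373843  0.07372427  0.04881617]
t 27.12 pos [ 0.4578 -0.2258  0.092 ] F [ 0.9 -1.4  2.7] j6 0.88 head -81.1 | twist 0.0 then xyz cm [ 0.08  0.03 -0.1 ]
time_s: 27.5
position: [0.4585, -0.2257, 0.0911]
orientation: [3.117, -0.391, 0.004]
contact_force: [4.6, 1.4, 3.3]
finger_gap: 0.0135
grasp_force: 51.7
[ 0.2050717  -0.86980891  0.42095292]
position: [0.4572, -0.2255, 0.1335]
contact_force: [-0.4, 0.5, 0.4]
finger_gap: 0.0423
t 28.00 pos [ 0.4572 -0.2255  0.1335] F [-0.4  0.5  0.4] j6 1.28 head -104.0 | twist -30.0 then xyz cm [ 7.08 15.57  4.05]
```

```bash
python3 -m inch '{"xyz":[[0,0,0],[0,0,0],[0,0,0]],"twist":[-10,-10,-10],"grip":[45,45,45]}'|grep -E "contact"
python3 -m inch '{"xyz":[[2.36,5.19,0],[2.36,5.19,0],[2.36,5.19,0],[0,0,0]],"twist":[0,0,0,0],"grip":[45,45,45,45]}'|grep -E "contact"
python3 -c "
from h import *
go(press(.060,-.060),.093,-74)"
```

```text
contact_force: [0.0, -0.0, 0.3]
contact_force: [0.9, 0.4, -0.6]
t 28.88 pos [ 0.569  -0.3579  0.131 ] F [ 0.9  0.4 -0.6] j6 0.68 head -74.1 | twist -0.1 then xyz cm [-0.02 -0.24  3.8 ]
```

```bash
python3 -m inch '{"xyz":[[0,-0.1,2.0],[0,0,1.6],[0,0,0],[0,0,0]],"twist":[0,0,0,0],"grip":[45,45,45,45]}'|grep -E "contact"
python3 -c "
from h import *
go(press(.060,-.060),.093,-74)"
python3 -m inch '{"xyz":[[0,0,0],[0,0,0],[0,0,0],[0,0,0]],"twist":[0,0,0,0],"grip":[0,0,0,0]}' 50
python3 -c "
from h import *
print(env.get_obs()['wrist_torque'])
go(press(.060,-.060),.093)"
```

```text
contact_force: [-0.5, -0.0, -0.4]
t 29.38 pos [ 0.5683 -0.3549  0.0983] F [-0.5 -0.  -0.4] j6 0.68 head -74.0 | twist -0.0 then xyz cm [-0.04  0.06  0.53]
time_s: 29.88
position: [0.5683, -0.3552, 0.0977]
orientation: [3.111, 0.436, 0.001]
contact_force: [0.3, -1.9, -0.3]
finger_gap: 0.0134
grasp_force: 50.0
[-0.34534597  0.02883275  0.00342076]
t 29.88 pos [ 0.5683 -0.3552  0.0977] F [ 0.3 -1.9 -0.3] j6 0.68 head -74.1 | twist 0.0 then xyz cm [-0.02  0.03  0.47]
```

```bash
python3 -m inch '{"xyz":[[0,0,0.05],[0,0,0.06],[0,0,0.03],[0,0,0]],"twist":[7,8,8,0],"grip":[0,0,0,0]}'|grep -E "pos|contact|gap"
python3 -c "
from h import *
print(env.get_obs()['wrist_torque']);go(press(.060,-.060),.093)"
python3 -m inch '{"xyz":[[0,0,0],[0,0,0],[0,0,-2],[0,0,-2]],"twist":[0,0,0,0],"grip":[45,45,45,45]}'|grep -E "contact|gap"
python3 -m inch '{"xyz":[[0,0,0],[0,0,0],[0,0,0]],"twist":[-9.3,-9.3,-9.2],"grip":[45,45,45]}'|grep -E "contact"
python3 -c "
from h import *
go(press(-.060,-.060),.093,-69.4)"
```

```text
position: [0.5683, -0.3554, 0.0963]
contact_force: [2.0, -3.2, -0.0]
finger_gap: 0.0133
[-0.7270104 -0.0828657 -0.1064714]
t 30.38 pos [ 0.5683 -0.3554  0.0963] F [ 2.  -3.2 -0. ] j6 1.08 head -97.0 | twist 0.0 then xyz cm [-0.01  0.03  0.33]
contact_force: [-0.5, 0.1, 0.5]
finger_gap: 0.0421
contact_force: [0.6, -1.1, -0.9]
t 31.25 pos [ 0.5685 -0.3551  0.138 ] F [ 0.6 -1.1 -0.9] j6 0.59 head -68.9 | twist 0.5 then xyz cm [-10.89  -5.12   4.5 ]
```

```bash
python3 -m inch '{"xyz":[[-5.45,-2.57,0],[-5.45,-2.57,0],[0,0,2.2],[0,0,2.2],[0,0,0]],"twist":[0,0,0,0,0],"grip":[45,45,45,45,45]}'|grep -E "contact"
python3 -c "
from h import *
go(press(-.060,-.060),.093,-69.4)"
python3 -m inch '{"xyz":[[0,0,0],[0,0,0],[0,0,0],[0,0,0]],"twist":[0,0,0,0],"grip":[0,0,0,0]}' 50|grep -E "contact|gap|gras"
python3 -c "
from h import *
print(env.get_obs()['wrist_torque'])
go(press(-.060,-.060),.093)"
```

```text
contact_force: [-0.4, 0.4, -0.1]
t 31.88 pos [ 0.4479 -0.3454  0.0923] F [-0.4  0.4 -0.1] j6 0.49 head -69.2 | twist 0.2 then xyz cm [ 0.06  0.04 -0.07]
contact_force: [-0.1, 3.4, 3.7]
finger_gap: 0.0134
grasp_force: 47.0
[ 0.47744709  0.28177266 -0.04598284]
t 32.38 pos [ 0.4482 -0.3454  0.0924] F [-0.1  3.4  3.7] j6 0.49 head -69.3 | twist 0.0 then xyz cm [ 0.03  0.03 -0.06]
```

```bash
python3 -m inch '{"xyz":[[0,0,0.05],[0,0,0.04],[0,0,0.03],[0,0,0]],"twist":[7,8,8,0],"grip":[0,0,0,0]}'|grep -E "pos|contact|gap"
python3 -c "
from h import *
print(env.get_obs()['wrist_torque']);go(press(-.060,-.060),.093)"
python3 -m inch '{"xyz":[[0,0,0],[0,0,0],[0,0,-2],[0,0,-2.3]],"twist":[0,0,0,0],"grip":[45,45,45,45]}'|grep -E "contact|gap"
python3 -c "
from h import *
go(press(.060,.060),.093,-89)"
```

```text
position: [0.4483, -0.3453, 0.0912]
contact_force: [0.4, 3.6, 4.7]
finger_gap: 0.0136
[ 0.75505097  0.07033566 -0.10934791]
t 32.88 pos [ 0.4483 -0.3453  0.0912] F [0.4 3.6 4.7] j6 0.89 head -92.2 | twist 0.0 then xyz cm [ 0.03  0.02 -0.18]
contact_force: [0.1, -0.7, -0.2]
finger_gap: 0.0422
t 33.38 pos [ 0.4478 -0.3455  0.1339] F [ 0.1 -0.7 -0.2] j6 0.89 head -92.2 | twist -3.2 then xyz cm [ 13.24 -10.72   4.09]
```

```bash
python3 -m inch '{"xyz":[[0,0,0],[4.4,-3.6,0],[4.4,-3.6,0],[4.4,-3.5,0],[0,0,2]],"twist":[-3.2,0,0,0,0],"grip":[45,45,45,45,45]}'|grep -E "contact"
python3 -m inch '{"xyz":[[0,0,2],[0,0,0]],"twist":[0,0],"grip":[45,45]}'|grep -E "contact"
python3 -c "
from h import *
go(press(.060,.060),.093,-89)"
python3 -m inch '{"xyz":[[0,0,0],[0,0,0],[0,0,0],[0,0,0]],"twist":[0,0,0,0],"grip":[0,0,0,0]}' 50|grep -E "contact|gap|gras"
python3 -c "
from h import *
print(env.get_obs()['wrist_torque'])
go(press(.060,.060),.093)"
```

```text
contact_force: [-0.3, -0.6, -0.7]
contact_force: [-0.0, -0.2, -0.4]
t 34.25 pos [ 0.5771 -0.2365  0.092 ] F [-0.  -0.2 -0.4] j6 1.11 head -89.1 | twist -0.1 then xyz cm [ 0.11 -0.05 -0.1 ]
contact_force: [-0.9, 4.0, 3.3]
finger_gap: 0.0135
grasp_force: 49.7
[ 0.75248067  0.32032739 -0.04060856]
t 34.75 pos [ 0.5784 -0.236   0.0944] F [-0.9  4.   3.3] j6 1.11 head -89.0 | twist 0.0 then xyz cm [-0.01  0.    0.14]
```

```bash
python3 -m inch '{"xyz":[[0,0,0.05],[0,0,0.06],[0,0,0.03],[0,0,0]],"twist":[7,8,8,0],"grip":[0,0,0,0]}'|grep -E "pos|contact|gap"
python3 -c "
from h import *
print(env.get_obs()['wrist_torque']);go(press(.060,.060),.093)"
python3 -m inch '{"xyz":[[0,0,0],[0,0,0],[0,0,-2],[0,0,-2.3]],"twist":[0,0,0,0],"grip":[45,45,45,45]}'|grep -E "contact|gap"
python3 -c "
from h import *
go(press(-.060,.060),.091,-104)"
```

```text
position: [0.5784, -0.2361, 0.093]
contact_force: [-2.4, 3.9, 4.9]
finger_gap: 0.0139
[ 0.68099371  0.54287368 -0.13108584]
t 35.25 pos [ 0.5784 -0.2361  0.093 ] F [-2.4  3.9  4.9] j6 1.51 head -112.1 | twist 0.0 then xyz cm [-0.02 -0.   -0.  ]
contact_force: [-0.7, 0.7, 0.4]
finger_gap: 0.0426
t 35.75 pos [ 0.5783 -0.2365  0.137 ] F [-0.7  0.7  0.4] j6 1.51 head -112.0 | twist -8.0 then xyz cm [-11.86   1.88   4.6 ]
```

```bash
python3 -m inch '{"xyz":[[0,0,0],[-5.93,0.94,0],[-5.93,0.94,0],[0,0,2.2],[0,0,2.1]],"twist":[-8,0,0,0,0],"grip":[45,45,45,45,45]}'|grep -E "contact"
python3 -m inch '{"xyz":[[0,0,0],[0,0,0]],"twist":[0,0],"grip":[45,45]}'|grep -E "contact"
python3 -c "
from h import *
go(press(-.060,.060),.091,-104)"
python3 -m inch '{"xyz":[[0,0,0],[0,0,0],[0,0,0],[0,0,0]],"twist":[0,0,0,0],"grip":[0,0,0,0]}' 60|grep -E "contact|gap|gras"
python3 -c "
from h import *
print(env.get_obs()['wrist_torque'])
go(press(-.060,.060),.091)"
```

```text
contact_force: [0.3, 0.2, -0.3]
contact_force: [0.2, -0.6, -0.5]
t 36.62 pos [ 0.4592 -0.2261  0.0938] F [ 0.2 -0.6 -0.5] j6 1.29 head -104.0 | twist -0.0 then xyz cm [-0.06  0.    0.28]
contact_force: [0.8, -0.2, 1.9]
finger_gap: 0.0133
grasp_force: 61.0
[0.10126317 0.16257307 0.08688887]
t 37.12 pos [ 0.4587 -0.2258  0.0926] F [ 0.8 -0.2  1.9] j6 1.29 head -104.0 | twist 0.0 then xyz cm [-0.    0.02  0.16]
```

```bash
T(){ python3 -c "
from h import *
o=env.get_obs();print(o['wrist_torque'][2].round(3),round(head(o),1),o['contact_force'].round(1),o['finger_gap'])"; }
python3 -m inch '{"xyz":[[0,0,0.02],[0,0,0.02]],"twist":[3,3],"grip":[0,0]}'>/dev/null;T
python3 -m inch '{"xyz":[[0,0,0.02]],"twist":[3],"grip":[0]}'>/dev/null;T
python3 -m inch '{"xyz":[[0,0,0.02]],"twist":[2],"grip":[0]}'>/dev/null;T
python3 -m inch '{"xyz":[[0,0,0]],"twist":[0],"grip":[0]}'>/dev/null;T
```

```text
0.222 -110.1 [-0.1  0.8  3.4] 0.013708100219389624
0.175 -113.1 [-0.8  0.6  3.2] 0.013647976789504603
0.156 -115.1 [-2.1  0.9  6.8] 0.013575538334484862
0.1 -115.1 [-1.8  1.8  6.3] 0.013642402253674269
```

```bash
python3 -m inch '{"xyz":[[0,0,0]],"twist":[1],"grip":[0]}'>/dev/null
python3 -m inch '{"xyz":[[0,0,0],[0,0,0],[0,0,-2],[0,0,-2.3]],"twist":[0,0,0,0],"grip":[45,45,45,45]}'|grep -E "contact|gap"
python3 -m inch '{"xyz":[[0,0,0],[0,0,0]],"twist":[-9.5,-9.5],"grip":[45,45]}'|grep -E "contact"
python3 -c "
from h import *
go(press(.060,-.060),.092,-97)"
```

```text
contact_force: [0.7, 0.5, -0.2]
finger_gap: 0.0419
contact_force: [-1.0, 0.3, 0.7]
t 38.62 pos [ 0.4586 -0.2258  0.1347] F [-1.   0.3  0.7] j6 1.16 head -96.7 | twist 0.3 then xyz cm [12.45 11.55  4.27]
```

```bash
python3 -m inch '{"xyz":[[4.15,3.85,0],[4.15,3.85,0],[4.15,3.85,0],[0,0,2.1],[0,0,2.1]],"twist":[0,0,0,0,0],"grip":[45,45,45,45,45]}'|grep -E "contact"
python3 -m inch '{"xyz":[[0,0,0],[0,0,0]],"twist":[0,0],"grip":[45,45]}'|grep -E "contact"
python3 -c "
from h import *
go(press(.060,-.060),.092,-97)"
python3 -m inch '{"xyz":[[0,0,0],[0,0,0],[0,0,0],[0,0,0]],"twist":[0,0,0,0],"grip":[0,0,0,0]}' 60|grep -E "contact|gap|gras"
python3 -c "
from h import *
print(env.get_obs()['wrist_torque'])
go(press(.060,-.060),.092)"
```

```text
contact_force: [0.5, 0.1, 0.1]
contact_force: [0.5, 0.4, 0.6]
t 39.50 pos [ 0.5683 -0.3559  0.0936] F [0.5 0.4 0.6] j6 1.08 head -97.0 | twist -0.0 then xyz cm [-0.02 -0.02  0.16]
contact_force: [-0.8, 1.7, 1.7]
finger_gap: 0.0139
grasp_force: 60.2
[ 0.37475059  0.22028906 -0.08085509]
t 40.00 pos [ 0.5681 -0.3555  0.0929] F [-0.8  1.7  1.7] j6 1.08 head -97.1 | twist 0.0 then xyz cm [0.   0.01 0.09]
```

```bash
T(){ python3 -c "
from h import *
o=env.get_obs();print(o['wrist_torque'][2].round(3),round(head(o),1),o['contact_force'].round(1),o['finger_gap'])"; }
python3 -m inch '{"xyz":[[0,0,0.02],[0,0,0.02]],"twist":[3,3],"grip":[0,0]}'>/dev/null;T
python3 -m inch '{"xyz":[[0,0,0.02]],"twist":[3],"grip":[0]}'>/dev/null;T
python3 -m inch '{"xyz":[[0,0,0.02]],"twist":[3],"grip":[0]}'>/dev/null;T
python3 -m inch '{"xyz":[[0,0,0],[0,0,0],[0,0,-2],[0,0,-2.3]],"twist":[0,0,0,0],"grip":[45,45,45,45]}'|grep -E "contact|gap"
python3 -m inch '{"xyz":[[0,0,0],[0,0,0]],"twist":[-8.5,-8.5],"grip":[45,45]}'|grep -E "contact"
python3 -c "
from h import *
go(press(-.060,-.060),.092,-92.2)"
```

```text
0.185 -103.1 [-0.1  1.   3.3] 0.013564566126288417
0.169 -106.1 [-0.6  2.6  4.6] 0.013174235826295478
0.165 -109.1 [-2.   2.9  4.6] 0.013587596836610337
contact_force: [0.2, -0.8, -0.7]
finger_gap: 0.0422
contact_force: [0.2, 1.1, -0.7]
t 41.25 pos [ 0.5683 -0.356   0.1368] F [ 0.2  1.1 -0.7] j6 0.99 head -91.8 | twist 0.4 then xyz cm [-12.01  -0.58   4.48]
```

```bash
python3 -m inch '{"xyz":[[-6,-0.3,0],[-6,-0.28,0],[0,0,2.2],[0,0,2.2],[0,0,0]],"twist":[0,0,0,0,0],"grip":[45,45,45,45,45]}'|grep -E "contact"
python3 -m inch '{"xyz":[[0,0,0]],"twist":[0],"grip":[45]}'|grep -E "contact"
python3 -c "
from h import *
go(press(-.060,-.060),.092,-92.2)"
python3 -m inch '{"xyz":[[0,0,0],[0,0,0],[0,0,0],[0,0,0]],"twist":[0,0,0,0],"grip":[0,0,0,0]}' 60|grep -E "contact|gap|gras"
python3 -c "
from h import *
print(env.get_obs()['wrist_torque'])
go(press(-.060,-.060),.092)"
```

```text
contact_force: [-0.1, -0.0, 0.7]
contact_force: [0.3, 0.1, -0.1]
t 42.00 pos [ 0.4488 -0.346   0.0923] F [ 0.3  0.1 -0.1] j6 0.88 head -92.0 | twist 0.2 then xyz cm [-0.03 -0.04  0.03]
contact_force: [0.1, 2.6, 1.2]
finger_gap: 0.0138
grasp_force: 56.3
[ 0.56893746 -0.01321986 -0.03424052]
t 42.50 pos [ 0.4484 -0.3453  0.0909] F [0.1 2.6 1.2] j6 0.89 head -92.1 | twist 0.0 then xyz cm [ 0.02  0.02 -0.11]
```

```bash
T(){ python3 -c "
from h import *
o=env.get_obs();print(o['wrist_torque'][2].round(3),round(head(o),1),o['contact_force'].round(1),o['finger_gap'])"; }
python3 -m inch '{"xyz":[[0,0,0],[0,0,0.01]],"twist":[3,3],"grip":[0,0]}'>/dev/null;T
python3 -m inch '{"xyz":[[0,0,0.01]],"twist":[3],"grip":[0]}'>/dev/null;T
python3 -m inch '{"xyz":[[0,0,0.02]],"twist":[3],"grip":[0]}'>/dev/null;T
python3 -m inch '{"xyz":[[0,0,0],[0,0,0],[0,0,-2],[0,0,-2.3]],"twist":[0,0,0,0],"grip":[45,45,45,45]}'|grep -E "contact|gap"
python3 -m inch '{"xyz":[[0,0,0]],"twist":[8],"grip":[45]}'|grep -E "contact"
python3 -c "
from h import *
go(press(.060,.060),.092,-112.1)"
```

```text
0.186 -98.1 [-0.6  3.6  4.2] 0.013362743572160177
0.384 -101.1 [-1.8  3.6  3.3] 0.013266381818709013
0.276 -104.1 [-1.5  4.   2.3] 0.013508463423532286
contact_force: [-0.7, 0.0, 0.4]
finger_gap: 0.0424
contact_force: [-0.2, 0.6, -0.4]
t 43.62 pos [ 0.4488 -0.3462  0.1352] F [-0.2  0.6 -0.4] j6 1.24 head -112.1 | twist -0.0 then xyz cm [  7.85 -15.08   4.32]
```

```bash
python3 -m inch '{"xyz":[[2.62,-5.03,0],[2.62,-5.03,0],[2.62,-5.03,0],[0,0,2.1],[0,0,2.1]],"twist":[0,0,0,0,0],"grip":[45,45,45,45,45]}'|grep -E "contact"
python3 -m inch '{"xyz":[[0,0,0],[0,0,0]],"twist":[0,0],"grip":[45,45]}'|grep -E "contact"
python3 -c "
from h import *
go(press(.060,.060),.092,-112.1)"
python3 -m inch '{"xyz":[[0,0,0],[0,0,0],[0,0,0],[0,0,0]],"twist":[0,0,0,0],"grip":[0,0,0,0]}' 60|grep -E "contact|gap|gras"
python3 -c "
from h import *
print(env.get_obs()['wrist_torque'])
go(press(.060,.060),.092)"
```

```text
contact_force: [-0.7, -0.7, -0.5]
contact_force: [0.7, -1.1, 0.6]
t 44.50 pos [ 0.5781 -0.2356  0.0924] F [ 0.7 -1.1  0.6] j6 1.51 head -112.1 | twist 0.0 then xyz cm [0.03 0.03 0.04]
contact_force: [-1.3, -3.8, 1.0]
finger_gap: 0.0136
grasp_force: 56.0
[-0.65853406  0.40589844 -0.11318128]
t 45.00 pos [ 0.5777 -0.2357  0.0916] F [-1.3 -3.8  1. ] j6 1.51 head -112.1 | twist 0.0 then xyz cm [ 0.06  0.02 -0.04]
```

```bash
T(){ python3 -c "
from h import *
o=env.get_obs();print(o['wrist_torque'][2].round(3),round(head(o),1),o['contact_force'].round(1),o['finger_gap'])"; }
python3 -m inch '{"xyz":[[0,0,0],[0,0,0.01]],"twist":[2,2],"grip":[0,0]}'>/dev/null;T
python3 -m inch '{"xyz":[[0,0,0.01]],"twist":[2],"grip":[0]}'>/dev/null;T
python3 -m inch '{"xyz":[[0,0,0.01]],"twist":[2],"grip":[0]}'>/dev/null;T
python3 -m inch '{"xyz":[[0,0,0.01]],"twist":[2],"grip":[0]}'>/dev/null;T
python3 -m inch '{"xyz":[[0,0,0.01]],"twist":[2],"grip":[0]}'>/dev/null;T
python3 -m inch '{"xyz":[[0,0,0]],"twist":[0],"grip":[0]}'>/dev/null;T
```

```text
0.133 -116.2 [-3.7 -3.7  3.6] 0.013384371041000154
0.168 -118.2 [-3.7 -3.4  3. ] 0.013555486881871128
0.059 -120.2 [-1.8 -4.9  3.1] 0.013683006782533553
0.179 -122.2 [-2.8 -4.5  2.7] 0.013281748742822095
0.257 -124.2 [-2.7 -4.7  3.8] 0.013711138313623441
0.125 -124.2 [-2.2 -4.6  3.6] 0.013474139671225367
```

BL is beginning to firm up. I'll go round FL and BR once more to even up the torque, since they were set before the platen was fully down.

```bash
python3 -m inch '{"xyz":[[0,0,0],[0,0,0],[0,0,-2],[0,0,-2.3]],"twist":[0,0,0,0],"grip":[45,45,45,45]}'|grep -E "contact|gap"
python3 -m inch '{"xyz":[[0,0,0]],"twist":[-8.2],"grip":[45]}'|grep -E "contact"
python3 -c "
from h import *
go(press(-.060,.060),.091,-116)"
```

```text
contact_force: [-0.3, 0.5, 0.6]
finger_gap: 0.0422
contact_force: [0.6, 0.8, -1.0]
t 46.50 pos [ 0.5789 -0.2355  0.1374] F [ 0.6  0.8 -1. ] j6 1.57 head -115.7 | twist 0.3 then xyz cm [-11.22   4.41   4.64]
```

```bash
T(){ python3 -c "
from h import *
o=env.get_obs();print(o['wrist_torque'][2].round(3),round(head(o),1),o['contact_force'].round(1),o['finger_gap'])"; }
python3 -m inch '{"xyz":[[-5.61,2.2,0],[-5.61,2.2,0],[0,0,2.2],[0,0,2.2],[0,0,0]],"twist":[0,0,0,0,0],"grip":[45,45,45,45,45]}'|grep -E "contact"
python3 -c "
from h import *
go(press(-.060,.060),.091,-116)"
python3 -m inch '{"xyz":[[0,0,0],[0,0,0],[0,0,0],[0,0,0],[0,0,0]],"twist":[0,0,0,0,0],"grip":[0,0,0,0,0]}' 60|grep -E "contact|gap|gras";T
python3 -m inch '{"xyz":[[0,0,0]],"twist":[1],"grip":[0]}'>/dev/null;T
python3 -m inch '{"xyz":[[0,0,0]],"twist":[1],"grip":[0]}'>/dev/null;T
```

```text
contact_force: [-1.4, -0.3, 1.0]
t 47.12 pos [ 0.4574 -0.2257  0.0901] F [-1.4 -0.3  1. ] j6 1.49 head -115.9 | twist 0.1 then xyz cm [ 0.12 -0.03 -0.09]
contact_force: [3.9, 4.7, 4.4]
finger_gap: 0.0135
grasp_force: 56.4
0.073 -115.8 [3.9 4.7 4.4] 0.013494070445714783
0.288 -116.8 [3.4 4.5 2.5] 0.013197909638371662
0.28 -117.9 [2.1 4.8 1.5] 0.013588673451234327
```

```bash
python3 -m inch '{"xyz":[[0,0,0],[0,0,0],[0,0,-2],[0,0,-2.3]],"twist":[0,0,0,0],"grip":[45,45,45,45]}'|grep -E "contact|gap"
python3 -m inch '{"xyz":[[0,0,0]],"twist":[-8.8],"grip":[45]}'|grep -E "contact"
python3 -c "
from h import *
go(press(.060,-.060),.091,-109)"
```

```text
contact_force: [-0.2, 0.2, 0.8]
finger_gap: 0.0425
contact_force: [-0.4, -0.4, -0.3]
t 48.62 pos [ 0.4582 -0.2265  0.1345] F [-0.4 -0.4 -0.3] j6 1.37 head -108.9 | twist 0.1 then xyz cm [14.61  8.63  4.35]
```

```bash
T(){ python3 -c "
from h import *
o=env.get_obs();print(o['wrist_torque'][2].round(3),round(head(o),1),o['contact_force'].round(1),o['finger_gap'])"; }
python3 -m inch '{"xyz":[[4.87,2.88,0],[4.87,2.88,0],[4.87,2.88,0],[0,0,2.1],[0,0,2.1]],"twist":[0,0,0,0,0],"grip":[45,45,45,45,45]}'|grep -E "contact"
python3 -m inch '{"xyz":[[0,0,0]],"twist":[0],"grip":[45]}'|grep -E "contact"
python3 -c "
from h import *
go(press(.060,-.060),.091,-109)"
python3 -m inch '{"xyz":[[0,0,0],[0,0,0],[0,0,0],[0,0,0],[0,0,0]],"twist":[0,0,0,0,0],"grip":[0,0,0,0,0]}' 60|grep -E "contact|gap|gras";T
python3 -m inch '{"xyz":[[0,0,0]],"twist":[1],"grip":[0]}'>/dev/null;T
python3 -m inch '{"xyz":[[0,0,0]],"twist":[1],"grip":[0]}'>/dev/null;T
```

```text
contact_force: [0.0, -0.6, -0.0]
contact_force: [-0.1, -0.3, 1.0]
t 49.38 pos [ 0.5667 -0.355   0.0891] F [-0.1 -0.3  1. ] j6 1.29 head -109.1 | twist -0.1 then xyz cm [ 0.16  0.01 -0.19]
contact_force: [-0.3, 0.2, 4.7]
finger_gap: 0.0136
grasp_force: 57.0
0.044 -109.1 [-0.3  0.2  4.7] 0.013648850125173275
0.174 -110.1 [0.  0.8 6.3] 0.013760531742679286
0.206 -111.1 [-0.9  0.6  4.8] 0.013637232863250363
```

```bash
T(){ python3 -c "
from h import *
o=env.get_obs();print(o['wrist_torque'][2].round(3),round(head(o),1),o['contact_force'].round(1),o['finger_gap'])"; }
python3 -m inch '{"xyz":[[0,0,0]],"twist":[1],"grip":[0]}'>/dev/null;T
python3 -m inch '{"xyz":[[0,0,0],[0,0,0],[0,0,-2],[0,0,-2.3]],"twist":[0,0,0,0],"grip":[45,45,45,45]}'|grep -E "contact|gap"
python3 -c "
from h import *
go(press(.060,.060),.091,-124)"
```

```text
0.084 -112.1 [-1.1  0.2  5.7] 0.01353348901169604
contact_force: [0.1, 0.2, -0.1]
finger_gap: 0.0422
t 50.88 pos [ 0.5675 -0.3553  0.1354] F [ 0.1  0.2 -0.1] j6 1.34 head -112.1 | twist 11.9 then xyz cm [ -5.78 -10.48   4.44]
```

```bash
T(){ python3 -c "
from h import *
o=env.get_obs();print(o['wrist_torque'][2].round(3),round(head(o),1),o['contact_force'].round(1),o['finger_gap'])"; }
python3 -m inch '{"xyz":[[0,0,0],[0,0,0],[-2.89,-5.24,0],[-2.89,-5.24,0],[0,0,2.2]],"twist":[6,5.9,0,0,0],"grip":[45,45,45,45,45]}'|grep -E "contact"
python3 -m inch '{"xyz":[[0,0,2],[0,0,0],[0,0,0]],"twist":[0,0,0],"grip":[45,45,45]}'|grep -E "contact"
python3 -c "
from h import *
go(press(.060,.060),.091,-124)"
python3 -m inch '{"xyz":[[0,0,0],[0,0,0],[0,0,0],[0,0,0],[0,0,0]],"twist":[0,0,0,0,0],"grip":[0,0,0,0,0]}' 60|grep -E "contact|gap|gras";T
python3 -m inch '{"xyz":[[0,0,0]],"twist":[1],"grip":[0]}'>/dev/null;T
python3 -m inch '{"xyz":[[0,0,0]],"twist":[1],"grip":[0]}'>/dev/null;T
python3 -m inch '{"xyz":[[0,0,0],[0,0,0],[0,0,-2],[0,0,-2.3]],"twist":[0,0,0,0],"grip":[45,45,45,45]}'|grep -E "contact|gap"
python3 -c "
from h import *
go(press(-.060,-.060),.091,-104)"
```

```text
contact_force: [0.5, -1.3, -1.0]
contact_force: [-0.4, -0.4, 0.4]
t 51.88 pos [ 0.5783 -0.2368  0.0926] F [-0.4 -0.4  0.4] j6 1.72 head -124.0 | twist -0.0 then xyz cm [-0.05 -0.06  0.16]
contact_force: [0.4, 1.2, 1.8]
finger_gap: 0.0136
grasp_force: 61.0
0.022 -123.9 [0.4 1.2 1.8] 0.013646146071828302
0.143 -125.0 [0.7 1.3 2. ] 0.01326969867207431
0.16 -126.0 [0.2 1.8 1.7] 0.013336161576456342
contact_force: [-0.2, -0.0, 0.3]
finger_gap: 0.0425
t 53.25 pos [ 0.5781 -0.2362  0.1365] F [-0.2 -0.   0.3] j6 1.75 head -126.0 | twist -22.0 then xyz cm [-9.92 13.75  4.55]
```

```bash
T(){ python3 -c "
from h import *
o=env.get_obs();print(o['wrist_torque'][2].round(3),round(head(o),1),o['contact_force'].round(1),o['finger_gap'])"; }
python3 -m inch '{"xyz":[[0,0,0],[0,0,0],[0,0,0],[-3.3,4.58,0],[-3.3,4.58,0]],"twist":[-7.5,-7.5,-7,0,0],"grip":[45,45,45,45,45]}'|grep -E "contact"
python3 -m inch '{"xyz":[[-3.3,4.58,0],[0,0,2.2],[0,0,2.1],[0,0,0],[0,0,0]],"twist":[0,0,0,0,0],"grip":[45,45,45,45,45]}'|grep -E "contact"
python3 -c "
from h import *
go(press(-.060,-.060),.091,-104)"
python3 -m inch '{"xyz":[[0,0,0],[0,0,0],[0,0,0],[0,0,0],[0,0,0]],"twist":[0,0,0,0,0],"grip":[0,0,0,0,0]}' 60|grep -E "contact|gap|gras";T
python3 -m inch '{"xyz":[[0,0,0]],"twist":[1],"grip":[0]}'>/dev/null;T
python3 -m inch '{"xyz":[[0,0,0]],"twist":[1],"grip":[0]}'>/dev/null;T
```

```text
contact_force: [0.5, -1.8, -0.6]
contact_force: [0.3, 0.2, 0.4]
t 54.50 pos [ 0.4494 -0.3459  0.0934] F [0.3 0.2 0.4] j6 1.09 head -103.9 | twist 0.1 then xyz cm [-0.09 -0.01  0.24]
contact_force: [-0.2, 0.9, 3.4]
finger_gap: 0.0135
grasp_force: 60.6
-0.028 -103.9 [-0.2  0.9  3.4] 0.013455803405224958
0.215 -105.0 [0.1 2.3 2.6] 0.013555794650551326
0.194 -106.0 [0.1 2.5 3.7] 0.013515624597972196
```

```bash
python3 -m inch '{"xyz":[[0,0,0],[0,0,0],[0,0,-3],[0,0,-5],[0,0,-5]],"twist":[0,0,0,0,0],"grip":[45,45,45,45,45]}'|grep -E "contact|gap"
python3 -m inch '{"xyz":[[-5,-3,-4],[-4,-3,0],[0,0,0]],"twist":[0,0,0],"grip":[45,45,45]}'|grep -E "time|pos|contact"
python3 -c "
from h import *
i=env.snapshot('top')[150:300,210:390,::-1]
cv2.imwrite('pics/t9.png',cv2.resize(i,None,fx=4,fy=4,interpolation=cv2.INTER_CUBIC))"
```

```text
contact_force: [0.5, -0.2, 0.4]
finger_gap: 0.0428
time_s: 56.38
position: [0.3823, -0.2666, 0.258]
contact_force: [0.3, 0.2, 0.5]
```

View pics/t9.png

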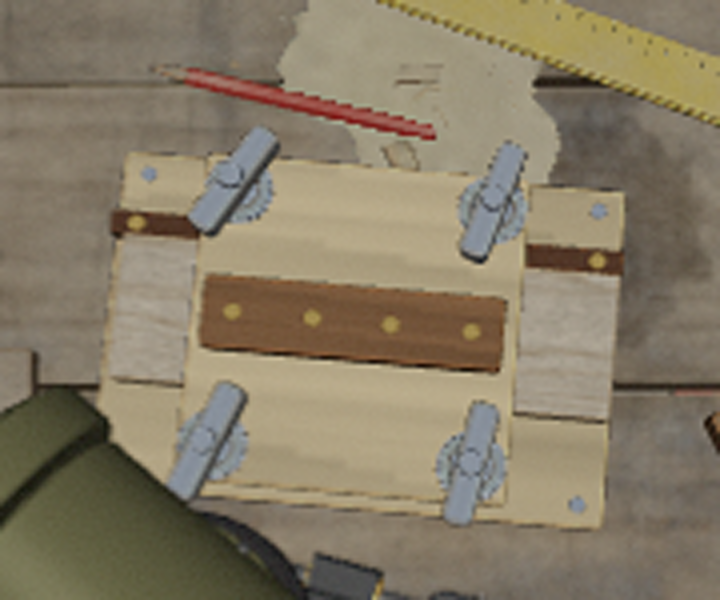

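All four wings have turned about 71°, the board lies along the fence at both ends, and the pencil and rule haven't moved. Handing the job in.

```bash
python3 -c "
from workcell import env
print(env.finish_job())"
```

```text
the job is handed in; nothing more can be done
None
```

I pushed the board flush against the fence and tightened all four knobs in star order, each about 71° (1.25 rad) in all plus its unknown starting turn; I handed the job in at about 56 s, without direct proof that every knob is snug or the platen level, as torque readings were noisy.

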